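# Make room on the drying stand and hang the haemostat between its neighbours

## Robot

A 6-joint arm with a two-finger parallel gripper is mounted at the origin on a cart in front of the work surface, level with it; the furniture and walls round the work are solid. World frame = base frame: x ahead of the robot, y to its left, z up, the work surface at z = 0. Lengths are in m, angles in rad, forces in N, time in s.
With the tool pointing down it reaches from about 0.25 to 0.725 m from the base axis. Payload 4 kg.
Tool frame: the origin (TCP) lies between the finger pads; the fingertips stand 19 mm ahead of it and the grasp point (between the pads) is the TCP; z points along the fingers, y is the direction in which the jaws open and shut (so a half turn about z gives the same grasp; the last joint's range is limited). The gripper opens to 85 mm and grips with 20 to 120 N. Pads are 22 mm wide; open, the fingers measure 114 mm over their backs; the gripper's body (76 mm by 85 mm) begins 54 mm behind the grasp point. The pads swing forward as they close: fully open they stand 13 mm farther back than shut.
Start: joints at [1.246, 0.241, 0.005, 1.335, 0, 1.571], TCP at [0.16, 0.474, 0.25] pointing down, gripper open.
Joint ranges: [-2.72, 2.72], [-1.05, 1.87], [-1.09, 1.28], [-1.99, 2.15], [-1.42, 1.44], [-3.14, 3.14]. Speed limits (rad/s): [2.79, 2.79, 3.14, 3.14, 3.14, 3.14].

## Interface

Orientations are given as a unit quaternion [x, y, z, w].
In Python, from workcell import state, camera, get_calibration, hand_in gives the robot as it stands.
- The arm moves only by the shell command python3 -m jog 'ROWS' [FORCE]. ROWS is JSON, a list of rows, each a list of 5 numbers: the opening, from -1 (shut) to 1 (fully open), then the shift along the tool's x, y, z in mm, then the turn about the tool's z in rad. A call has 1 to 20 rows; each row is the pose to reach, as a shift and turn from the pose commanded when the call began, along the tool's axes at that moment; what a row does not reach only later rows make up. A row lasts 1/10 s, in which the tool goes at most 50 mm and 8.59 degrees, less where a joint would pass 70% of its speed; a pose out of reach is approached as far as the arm can. A call with a gripper value outside its range is refused whole. The fingers move at their own pace and stop on an object; FORCE is the grip in N (left out, the last holds). Time passes only in rows, so rows that repeat a pose let the fingers close. It gives the time, the measured TCP pose, the force and the opening at its end, in the units of the state.
- state(): the state, without advancing time (a new reading comes with each control period).
- camera(name): name is "scene" or "top" or "wrist"; returns (picture, depth): 480x640x3 uint8, blue, green, red; 480x640 float32, m along the optical axis (not along the pixel's ray), 0 where there is no reading.
- get_calibration(name): a dict with "vfov" (degrees; the focal length in pixels is half the picture's height over the tangent of half this angle, whatever the lens; pixels are square), "cx", "cy" (the principal point, pixels), "distortion" ([k1, k2, p1, p2, k3] as OpenCV has them; the pictures are not rectified), "extrinsics" (4x4, takes a point from camera to world coordinates); the wrist camera has in their place "tool_from_camera" (4x4, takes a point from camera to tool coordinates, whose origin is the TCP and whose axes are the flange's). Camera axes: x right, y down, z forward; pixel columns grow to the right and rows downward; lengths in m; the calibration is good to about 2 mm. A picture is of the moment at which its call begins: read the wrist's pose just before it. get_calibration takes no time and is no camera call.
- hand_in(): hands the job in, once; it reports no verdict.
The state is a dict: "time_s": time; "q": joint angles; "joint_velocities": joint speeds; "joint_torque": joint torques, N m; "ee_pos": TCP position; "tool_rot": TCP orientation; "contact_force": force on the tool from outside, world axes, zero at the start; "wrist_torque": the same for the moment, N m; "width": finger opening in m.
Only numpy, scipy, OpenCV 4.12 (cv2) and the standard library are available. Lean on these libraries where they do the work, as an engineer would, in place of code of your own. Each camera call takes 0.05 s, during which the arm holds its last target.

## Task

The hangers on the instrument drying stand have been bunched together. Push the two loaded hangers outwards along the rail until the empty middle one has room for a haemostat with some free air on both sides, then hang the haemostat from the worktop on the middle hanger by both finger rings, jaws down. Do not bump the hanging instruments or let them come off their prongs, and leave the white pot and the carton beside the stand alone.

Things in the scene. Friction and masses are not known exactly. Their poses are not given: they have to be found in the camera images.
- stand: Steel bench drying stand, fixed. Origin on the worktop under the middle of the rail; x away from the robot (prongs face -x), y along the rail to the left, z up. Drip tray 340 x 130 mm (x -84 to +46 mm), 18 mm high; 15 mm post at the origin; a 7 mm rest bar along y at x = -33, z = 92 mm, that the jaws of hung instruments lean against.
- rail_mid (a point): Middle of the rail's axis, 225 mm above the stand's origin; axes as the stand's. The rail is 10 mm round steel along y, from -176 to +176 mm. The middle hanger's grey saddle is fixed here: 22 x 47 x 26 mm, centred on the rail; its set screw ends 16 mm above the axis.
- empty_hanger (a point): Midway between the lowest points (valleys, on the wire's axis) of the empty middle hanger's two prongs; (-33, 0, 204) mm in the stand's frame, same axes. Prongs: 4 mm wires at y = -20.5 and +20.5 mm. Each leaves the saddle, dips to a flat valley (x +6 to -5 mm, z 0 from here) and rises straight at 55 degrees towards the front to its free tip at x = -16, z = +16 mm.
- hanger_a: Sliding hanger carrying the hung haemostat, left or right of the middle one. Origin on the rail's axis, axes as the stand's. Grey saddle like the middle one's, black knob on top, the same two prongs. Slides along the rail against 2 N of friction and stays put; stops 45 mm either way from its start. Starts 61 to 69 mm from the middle.
- hanger_a_knob (a point): Centre of hanger_a's upright black knob: 14 mm thick, 20 mm high, spanning 10 mm above and below this point, which lies 29 mm above the hanger's origin (saddle top 13 mm above the origin).
- hanger_b: Sliding hanger carrying the hung small forceps, on the other side; shape, friction, stops and start distance as hanger_a.
- hanger_b_knob (a point): Centre of hanger_b's knob, as for hanger_a.
- haemostat: Loose steel haemostat to be hung, 150 x 73 x 7 mm, about 45 g, lying flat with its rings away from the robot. Origin mid-outline on its underside; x towards the jaw tips (+75 mm), y across, z up as it lies. Rings at x = -75 to -41 mm; ring holes 24 mm (x) by 18 mm (y), centred at x = -58, y = -22 and +22 mm.
- haemostat_joint (a point): Box joint of the loose haemostat, at its (24, 0, 3.6) mm, same axes; sides parallel and 9 mm apart (across y) from x = 18 to 34 mm of the body, a good place to grip. Towards the rings the shanks spread to 29 mm.
- haemostat_rings (a point): Midway between the two ring holes of the loose haemostat, at its (-58, 0, 3.6) mm. When properly hung it lies about 9 mm below empty_hanger.
- hung_haemostat: The same haemostat, hanging on hanger_a by both rings, jaws down; 73 mm wide at the rings. Axes as for the loose one (x down when hung).
- hung_haemostat_rings (a point): Point midway between its two ring holes.
- hung_forceps: Small steel haemostat forceps, 124 x 62 x 7 mm, hanging on hanger_b by both rings, jaws down; 62 mm wide at the rings; x runs towards the jaw tips (down when hung).
- hung_forceps_rings (a point): Point midway between its two ring holes.
- pot: Bystander: white screw-lid pot, 76 mm across, 105 mm high, standing; origin under its middle.
- swab_box: Bystander: white and blue carton, 51 x 71 x 46 mm; origin under its middle.

How it is judged:
By the outcome, as a careful person would: the job done as asked, in the order asked, and still so for the second after the job is handed in, with the robot touching nothing.
It also fails if it takes over 62 s, if anything falls off the work surface, if the arm or the gripper's body presses on something with over 40 N, if the wrist force passes 120 N, or if a joint passes its speed limit or range.

## Working session

There is one attempt and no reset: what is moved stays moved. The work goes in short steps, Python scripts to look and compute and a shell command to move; the robot and the scene stay as the last step left them, time stands still between calls to the robot, and variables do not carry over. Pictures are saved under pics/ and viewed, and the job is handed in when it is done.

```bash
ls; mkdir -p pics
python3 - <<'E'
from workcell import *
import cv2,numpy as np
s=state(); print({k:np.round(v,3) for k,v in s.items()})
for n in ("scene","top","wrist"):
    im,d=camera(n); cv2.imwrite(f"pics/{n}0.png",im); np.save(f"pics/{n}0.npy",d)
    c=get_calibration(n); print(n,{k:np.round(v,4).tolist() for k,v in c.items()})
E
```

```text
pics
{'time_s': np.float64(0.0), 'q': array([1.246, 0.241, 0.004, 1.335, 0.   , 1.571]), 'joint_velocities': array([-0.001,  0.   ,  0.   , -0.   ,  0.   , -0.   ]), 'joint_torque': array([ 1.0000e-03, -3.7231e+01,  2.5241e+01,  1.7000e-02,  0.0000e+00,
       -0.0000e+00]), 'ee_pos': array([0.159, 0.473, 0.249]), 'tool_rot': array([ 0.162,  0.987, -0.001, -0.   ]), 'contact_force': array([-0.025,  0.41 ,  0.852]), 'wrist_torque': array([ 0.013,  0.029, -0.026]), 'width': np.float64(0.085)}
scene {'vfov': 47.0615, 'cx': 315.9417, 'cy': 242.3539, 'distortion': [0.0265, 0.0, 0.0, 0.0, 0.0], 'extrinsics': [[0.8465, -0.3753, 0.3775, -0.0047], [-0.532, -0.5733, 0.6231, -0.8851], [-0.0175, -0.7283, -0.685, 1.0971], [0.0, 0.0, 0.0, 1.0]]}
top {'vfov': 51.3667, 'cx': 321.4054, 'cy': 240.6867, 'distortion': [-0.1218, 0.0, 0.0, 0.0, 0.0], 'extrinsics': [[0.0281, -0.9964, 0.0803, 0.4286], [-0.9996, -0.0277, 0.006, -0.0377], [-0.0037, -0.0805, -0.9967, 1.418], [0.0, 0.0, 0.0, 1.0]]}
wrist {'vfov': 60.1525, 'cx': 318.6317, 'cy': 235.3535, 'distortion': [-0.0362, 0.0, 0.0, 0.0, 0.0], 'tool_from_camera': [[-0.0019, -0.9511, -0.309, 0.0788], [1.0, -0.0018, -0.0004, 0.0006], [-0.0002, -0.309, 0.9511, -0.1237], [0.0, 0.0, 0.0, 1.0]]}
```

View pics/scene0.png

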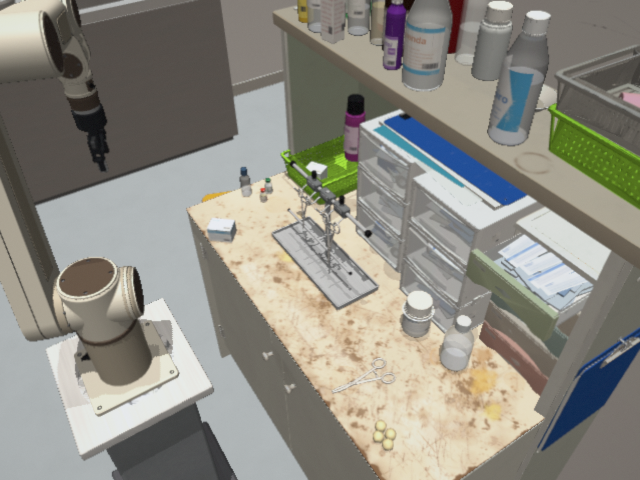

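View pics/top0.png

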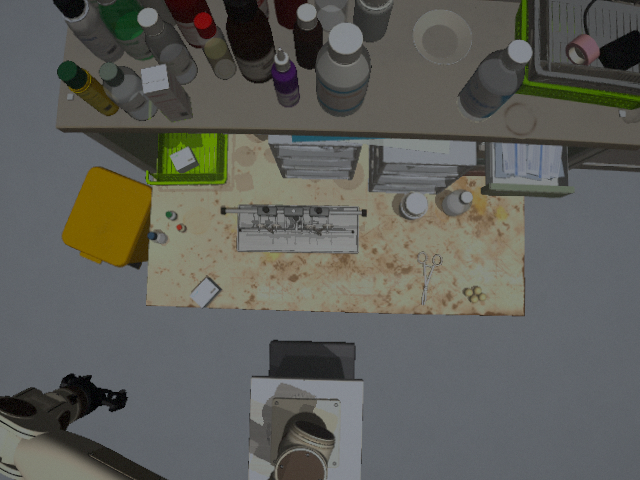

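View pics/wrist0.png

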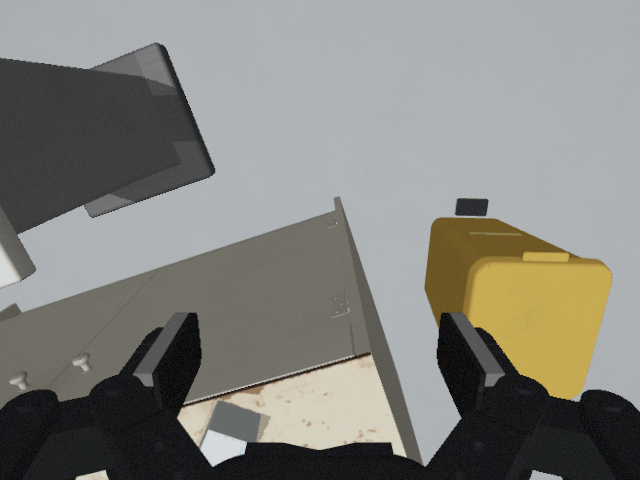

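```bash
cat > h.py <<'E'
import cv2,numpy as np
from workcell import *
from scipy.spatial.transform import Rotation as R
def K(c):
    f=240/np.tan(np.radians(c["vfov"])/2); return np.array([[f,0,c["cx"]],[0,f,c["cy"]],[0,0,1]])
def ext(n,s=None):
    c=get_calibration(n)
    if n!="wrist": return np.array(c["extrinsics"])
    T=np.eye(4);T[:3,:3]=R.from_quat(s["tool_rot"]).as_matrix();T[:3,3]=s["ee_pos"]
    return T@np.array(c["tool_from_camera"])
def rays(n,uv,s=None):
    c=get_calibration(n); E=ext(n,s)
    p=cv2.undistortPoints(np.array(uv,float).reshape(-1,1,2),K(c),np.array(c["distortion"])).reshape(-1,2)
    return E[:3,3],np.c_[p,np.ones(len(p))]@E[:3,:3].T
def onz(n,uv,z,s=None):
    o,d=rays(n,uv,s); return o+d*((z-o[2])/d[:,2])[:,None]
def dep(n,uv,D,s=None):
    o,d=rays(n,uv,s); uv=np.array(uv).astype(int).reshape(-1,2); return o+d*D[uv[:,1],uv[:,0]][:,None]
def proj(n,P,s=None):
    c=get_calibration(n);E=np.linalg.inv(ext(n,s)); 
    return cv2.projectPoints(np.array(P,float).reshape(-1,1,3),cv2.Rodrigues(E[:3,:3])[0],E[:3,3],K(c),np.array(c["distortion"]))[0].reshape(-1,2)
def snap(n,name):
    s=state(); im,d=camera(n); cv2.imwrite(f"pics/{name}.png",im); np.savez(f"pics/{name}.npz",d=d,q=s["tool_rot"],p=s["ee_pos"]); return s,im,d
def load(name):
    z=np.load(f"pics/{name}.npz"); return dict(tool_rot=z["q"],ee_pos=z["p"]),cv2.imread(f"pics/{name}.png"),z["d"]
E
python3 - <<'E'
from h import *
im=cv2.imread("pics/top0.png")
a=cv2.resize(im[190:265,215:375],None,fx=5,fy=5,interpolation=cv2.INTER_CUBIC);cv2.imwrite("pics/c1.png",a)
a=cv2.resize(im[240:315,390:500],None,fx=7,fy=7,interpolation=cv2.INTER_CUBIC);cv2.imwrite("pics/c2.png",a)
im=cv2.imread("pics/scene0.png")
a=cv2.resize(im[150:310,265:385],None,fx=3.7,fy=3.7,interpolation=cv2.INTER_CUBIC);cv2.imwrite("pics/c3.png",a)
D=np.load("pics/top0.npy")
print(dep("top",[[300,100],[300,130],[320,160],[200,150],[238,252],[357,252],[295,240],[300,290],[413,203],[459,200],[320,180],[224,211],[363,213]],D).round(3))
E
```

```text
[[ 0.761  0.015  0.525]
 [ 0.704  0.013  0.524]
 [ 0.713 -0.022  0.261]
 [ 0.798  0.332  0.007]
 [ 0.504  0.207  0.004]
 [ 0.512 -0.13   0.021]
 [ 0.542  0.046  0.007]
 [ 0.401  0.027  0.001]
 [ 0.642 -0.271  0.108]
 [ 0.65  -0.389  0.13 ]
 [ 0.718 -0.02   0.003]
 [ 0.589  0.206  0.233]
 [ 0.594 -0.129  0.231]]
```

View pics/c1.png

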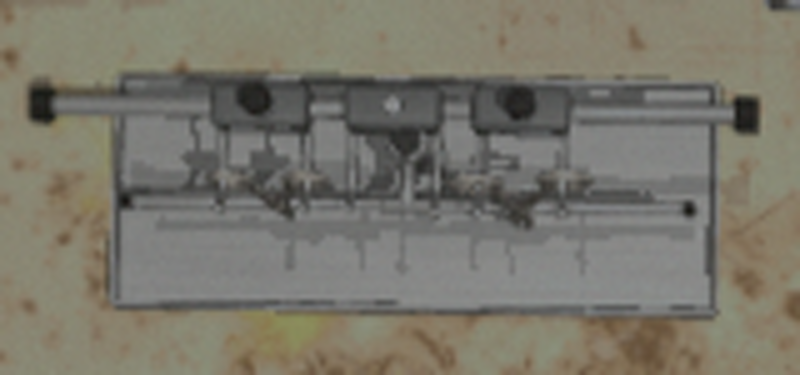

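View pics/c2.png

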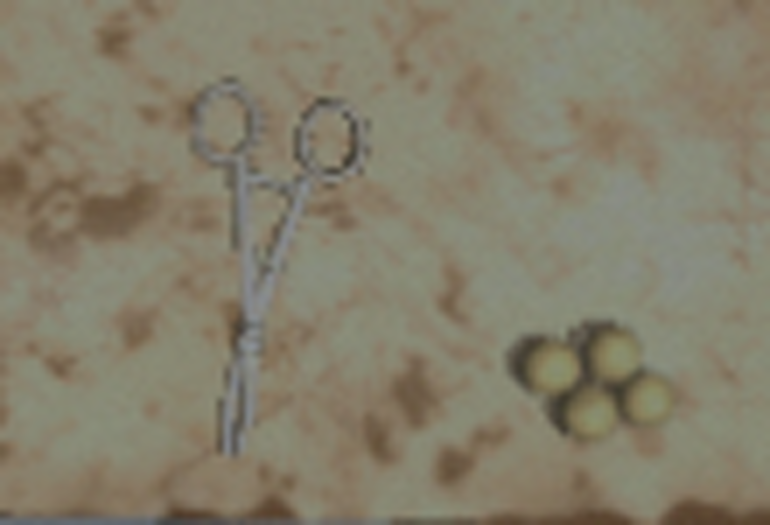

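View pics/c3.png

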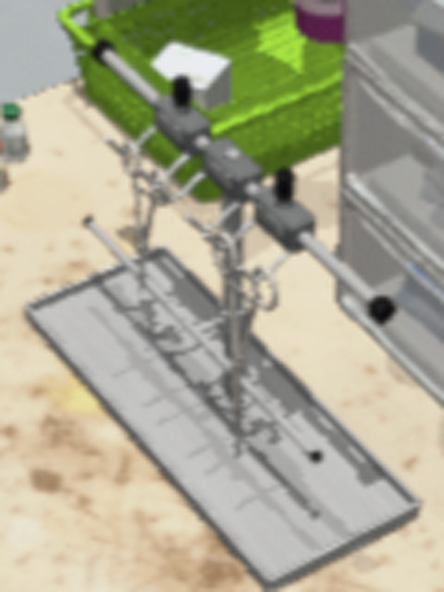

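Run:
```python
from h import *
def c1(l): return [[215+(u+.5)/5-.5,190+(v+.5)/5-.5] for u,v in l]
def c2(l): return [[390+(u+.5)/7-.5,240+(v+.5)/7-.5] for u,v in l]
caps=onz("top",c1([(40,104),(747,115)]),.232); print("caps",caps.round(4))
print("screw",onz("top",c1([(392,103)]),.241).round(4))
print("knobs",onz("top",c1([(254,97),(518,101)]),.264).round(4))
print("tray",onz("top",c1([(122,73),(715,80),(112,305),(715,315)]),.018).round(4))
r=onz("top",c2([(224,121),(329,137),(249,335),(231,452)]),.004);print("rings,joint,tip",r.round(4))
m=(r[0]+r[1])/2; print(np.linalg.norm(r[0]-r[1]),np.linalg.norm(m-r[2]),np.linalg.norm(m-r[3]),np.degrees(np.arctan2(*(r[3]-m)[[1,0]])),np.degrees(np.arctan2(*(r[1]-r[0])[[1,0]])))
```

```text
caps [[ 0.5908  0.2095  0.232 ]
 [ 0.5946 -0.1308  0.232 ]]
screw [[0.5944 0.039  0.241 ]]
knobs [[ 0.5923  0.1022  0.264 ]
 [ 0.5937 -0.0213  0.264 ]]
tray [[ 0.639   0.2079  0.018 ]
 [ 0.644  -0.1291  0.018 ]
 [ 0.5068  0.208   0.018 ]
 [ 0.5107 -0.132   0.018 ]]
rings,joint,tip [[ 0.5043 -0.3157  0.004 ]
 [ 0.4989 -0.3589  0.004 ]
 [ 0.4178 -0.3272  0.004 ]
 [ 0.3703 -0.3207  0.004 ]]
0.04360362444222709 0.08447518211803212 0.13233255230847363 172.7716309560252 -97.10395903835735
```

```bash
cat >> h.py <<'E'
def delta(x,y,z,psi=None):
    """shift (mm) in tool axes & turn (rad) to get from the present to world x,y,z with tool-x heading psi deg"""
    s=state(); M=R.from_quat(s["tool_rot"]).as_matrix()
    d=M.T@(np.array([x,y,z])-s["ee_pos"])*1e3
    h=np.degrees(np.arctan2(M[1,0],M[0,0])); t=0 if psi is None else -np.radians((psi-h+180)%360-180)
    print("shift",d.round(1),"turn",round(t,3),"heading",round(h,2),"at",s["ee_pos"].round(4),"t",s["time_s"])
E
python3 -c "
from h import *
delta(.16,.473,.38,180.7);delta(.55,.04,.38,180.7)"
```

```text
shift [  -0.7   -0.4 -130.4] turn -0.337 heading 161.39 at [0.1594 0.4734 0.2496] t 0.15
shift [-508.5 -286.3 -129.9] turn -0.337 heading 161.39 at [0.1594 0.4734 0.2496] t 0.15
```

```bash
python3 -m jog '[[-1,0,0,-50,0],[-1,0,0,-100,0],[-1,-30,-17,-130,-0.1],[-1,-508,-286,-130,-0.337],[-1,-508,-286,-130,-0.337],[-1,-508,-286,-130,-0.337],[-1,-508,-286,-130,-0.337],[-1,-508,-286,-130,-0.337],[-1,-508,-286,-130,-0.337],[-1,-508,-286,-130,-0.337],[-1,-508,-286,-130,-0.337],[-1,-508,-286,-130,-0.337],[-1,-508,-286,-130,-0.337],[-1,-508,-286,-130,-0.337],[-1,-508,-286,-130,-0.337],[-1,-508,-286,-130,-0.337],[-1,-508,-286,-130,-0.337],[-1,-508,-286,-130,-0.337],[-1,-508,-286,-130,-0.337]]' 20
python3 -c "
from h import *
s,im,d=snap('wrist','w1'); print({k:np.round(s[k],4) for k in ('time_s','ee_pos','tool_rot','width','joint_velocities')})"
```

```text
time_s: 2.05
ee_pos: [0.549, 0.042, 0.381]
tool_rot: [-0.007, 1.0, 0.0, 0.0]
contact_force: [0.3, 0.5, 0.2]
width: 0.0
{'time_s': np.float64(2.05), 'ee_pos': array([0.549, 0.042, 0.381]), 'tool_rot': array([-7.2e-03,  1.0e+00,  1.0e-04,  5.0e-04]), 'width': np.float64(0.0), 'joint_velocities': array([-0.0018,  0.0018,  0.0037, -0.0015, -0.0004, -0.0017])}
```

View pics/w1.png

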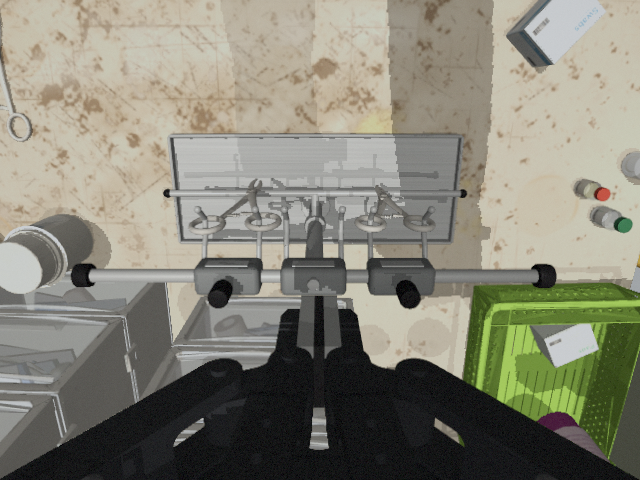

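Run:
```python
from h import *
s,im,d=load("w1")
cv2.imwrite("pics/c4.png",cv2.resize(im[180:320,180:450],None,fx=2.9,fy=2.9,interpolation=cv2.INTER_CUBIC))
T=np.array([[76,275],[551,275]]);print("caps",onz("wrist",T,.225,s).round(4))
print("saddles top edge z.238",onz("wrist",[[197,262],[261,262],[282,262],[345,262],[369,262],[433,262]],.238,s).round(4))
for uv in [[216,299],[409,299],[313,283]]:print(uv,dep("wrist",[uv],d,s).round(4))
```

```text
caps [[ 0.5946 -0.1372  0.225 ]
 [ 0.5902  0.2153  0.225 ]]
saddles top edge z.238 [[ 0.5777 -0.0416  0.238 ]
 [ 0.5771  0.0029  0.238 ]
 [ 0.5769  0.0174  0.238 ]
 [ 0.5763  0.061   0.238 ]
 [ 0.5761  0.0776  0.238 ]
 [ 0.5756  0.122   0.238 ]]
[216, 299] [[ 0.5929 -0.0234  0.2636]]
[409, 299] [[0.591  0.1011 0.2643]]
[313, 283] [[0.5912 0.039  0.2409]]
```

View pics/c4.png

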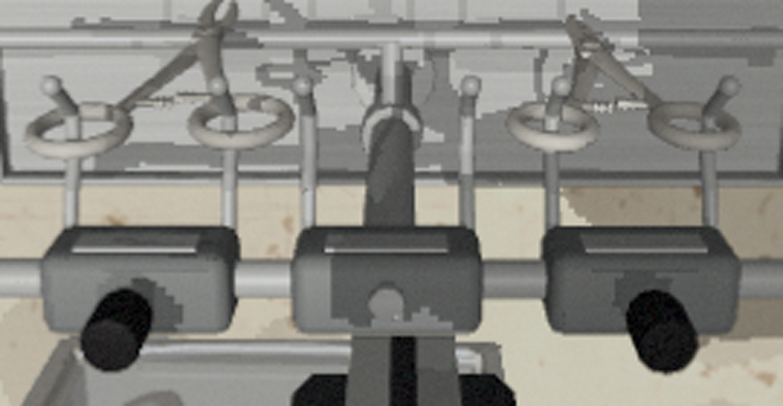

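```bash
python3 -c "
from h import *
delta(.592,.067,.30,180.7);delta(.592,.067,.269,180.7)"
python3 -m jog '[[-1,-43,25,40,0],[-1,-43,25,70,0],[-1,-43,25,80,0],[-1,-43,25,95,0],[-1,-43,25,112,0],[-1,-43,25,112,0],[-1,-43,25,112,0],[-1,-43,25,112,0]]'
```

```text
shift [-43.2  24.5  81. ] turn 0.002 heading -179.18 at [0.5491 0.0419 0.381 ] t 2.1
shift [-43.1  24.5 112. ] turn 0.002 heading -179.18 at [0.5491 0.0419 0.381 ] t 2.1
time_s: 2.9
ee_pos: [0.5928, 0.0662, 0.2703]
tool_rot: [-0.006, 1.0, 0.0, 0.001]
contact_force: [-0.4, 0.1, 0.7]
width: -0.0002
```

```bash
python3 -m jog '[[-1,0,4,0,0],[-1,0,8,0,0],[-1,0,11,0,0],[-1,0,14,0,0],[-1,0,17,0,0],[-1,0,20,0,0],[-1,0,23,0,0]]'
python3 -c "
from h import *
s,im,d=snap('wrist','w2')"
```

```text
time_s: 3.6
ee_pos: [0.5922, 0.0891, 0.2684]
tool_rot: [-0.006, 1.0, -0.0, 0.0]
contact_force: [-0.2, -1.8, 1.2]
width: -0.0005
```

View pics/w2.png

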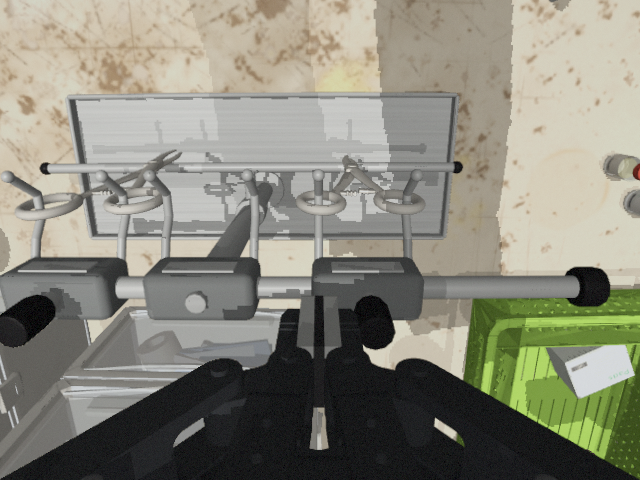

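```bash
python3 -c "
from h import *
s,im,d=load('w2');print(onz('wrist',[[2,264],[124,264],[148,263],[258,263],[315,263],[421,263]],.238,s).round(4))"
```

```text
[[ 0.5772 -0.0404  0.238 ]
 [ 0.5765  0.0107  0.238 ]
 [ 0.576   0.0206  0.238 ]
 [ 0.5755  0.0649  0.238 ]
 [ 0.5752  0.0877  0.238 ]
 [ 0.5748  0.1302  0.238 ]]
```

```bash
python3 -m jog '[[-1,0,3,0,0],[-1,0,6,0,0],[-1,0,9,0,0],[-1,0,12,0,0],[-1,0,15,0,0],[-1,0,18,0,0],[-1,0,21,0,0],[-1,0,24,0,0],[-1,0,27,0,0],[-1,0,29,0,0],[-1,0,31,0,0],[-1,0,33,0,0],[-1,0,34,0,0],[-1,0,35,0,0],[-1,0,35,0,0]]'
```

```text
time_s: 5.15
ee_pos: [0.5917, 0.1244, 0.2683]
tool_rot: [-0.006, 1.0, 0.0, -0.0]
contact_force: [0.0, -2.1, 0.7]
width: -0.0002
```

```bash
python3 -c "
from h import *
s,im,d=snap('wrist','w3')"
```

```text
(no output)
```

View pics/w3.png

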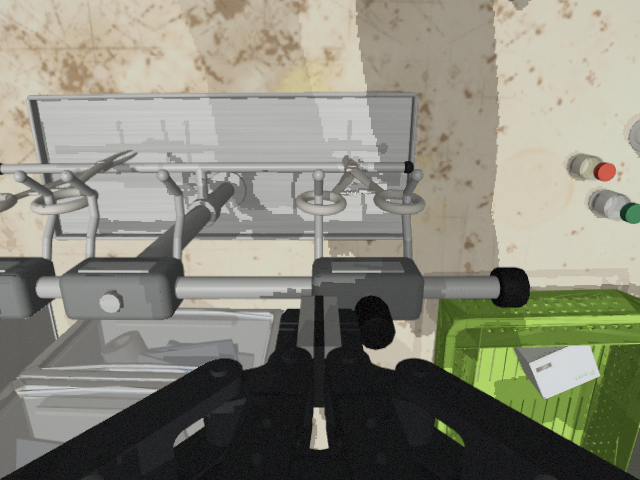

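```bash
python3 -m jog '[[-1,0,-4,0,0],[-1,0,-6,-20,0],[-1,0,-30,-35,0],[-1,0,-70,-35,0],[-1,0,-100,-35,0],[-1,0,-113,-35,0],[-1,0,-113,-35,0],[-1,0,-113,-15,0],[-1,0,-113,0,0],[-1,0,-113,0,0],[-1,0,-113,0,0]]'
```

```text
time_s: 6.3
ee_pos: [0.5929, 0.0125, 0.2682]
tool_rot: [-0.007, 1.0, 0.0, -0.0]
contact_force: [-0.9, 0.4, 0.0]
width: -0.0
```

```bash
python3 -m jog '[[-1,0,-4,0,0],[-1,0,-8,0,0],[-1,0,-12,0,0],[-1,0,-15,0,0],[-1,0,-18,0,0],[-1,0,-21,0,0],[-1,0,-24,0,0],[-1,0,-27,0,0],[-1,0,-30,0,0],[-1,0,-33,0,0],[-1,0,-36,0,0],[-1,0,-39,0,0],[-1,0,-42,0,0],[-1,0,-45,0,0],[-1,0,-48,0,0],[-1,0,-51,0,0],[-1,0,-54,0,0],[-1,0,-56,0,0],[-1,0,-58,0,0],[-1,0,-59,0,0]]'
python3 -c "
from h import *
s,im,d=snap('wrist','w4')"
```

```text
time_s: 8.3
ee_pos: [0.5938, -0.0479, 0.2683]
tool_rot: [-0.006, 1.0, 0.0, -0.0]
contact_force: [0.6, 3.6, 2.0]
width: -0.0002
```

View pics/w4.png

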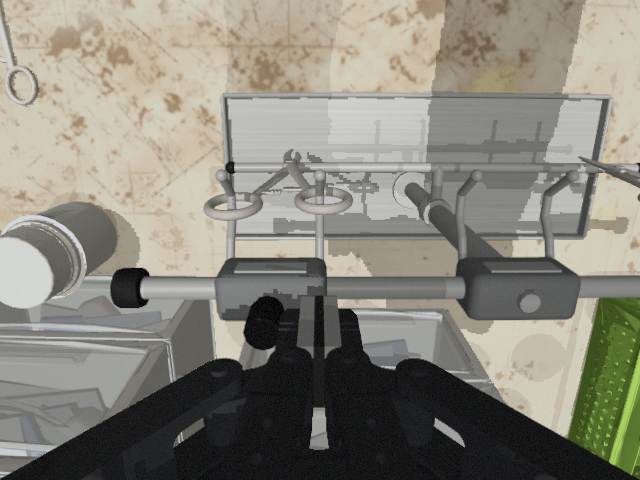

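```bash
python3 -c "
from h import *
delta(.43,-.332,.2,172.8)"
python3 -m jog '[[-1,0,4,0,0],[-1,0,4,-30,0],[-1,0,4,-60,0],[0,40,-20,-60,0],[0.5,90,-60,-50,0.05],[0.5,164,-282,69,0.136],[0.5,164,-282,69,0.136],[0.5,164,-282,69,0.136],[0.5,164,-282,69,0.136],[0.5,164,-282,69,0.136],[0.5,164,-282,69,0.136],[0.5,164,-282,69,0.136],[0.5,164,-282,69,0.136],[0.5,164,-282,69,0.136]]'
python3 -c "
from h import *
s,im,d=snap('wrist','w5')"
```

```text
shift [ 167.3 -282.2   68.1] turn 0.138 heading -179.31 at [ 0.5938 -0.0478  0.2683] t 8.35
time_s: 9.75
ee_pos: [0.4337, -0.3312, 0.1999]
tool_rot: [0.061, 0.998, -0.0, 0.0]
contact_force: [-0.2, -0.7, -0.2]
width: 0.0641
```

View pics/w5.png

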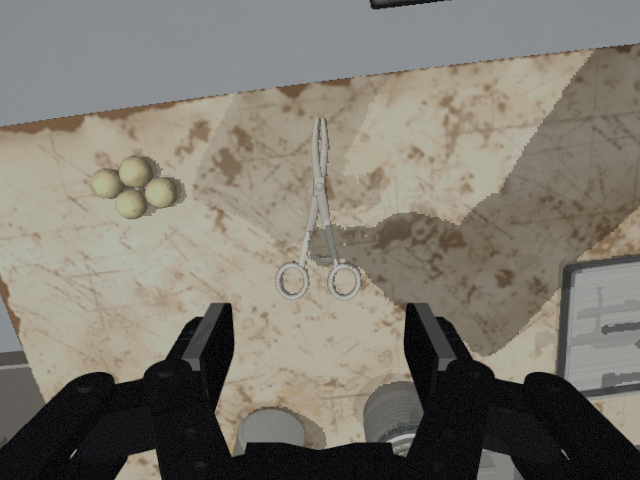

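```bash
python3 -c "
from h import *
s,im,d=load('w5')
p=onz('wrist',[[292,281],[344,282],[319.5,187],[320,119]],.0036,s);print(p.round(4))
m=(p[0]+p[1])/2; v=p[3]-m; print(m, np.linalg.norm(v[:2]),np.linalg.norm(p[0]-p[1]),np.degrees(np.arctan2(v[1],v[0])),np.degrees(np.arctan2(p[1,1]-p[0,1],p[1,0]-p[0,0])))
u=v/np.linalg.norm(v); j=m+.082*u; j2=m+.084*u; print(j,p[2])
delta(j[0],j[1],.03,173)
delta(j[0],j[1],.021,173)
"
```

```text
[[ 0.4963 -0.3613  0.0036]
 [ 0.5026 -0.3179  0.0036]
 [ 0.4196 -0.3283  0.0036]
 [ 0.3685 -0.3216  0.0036]]
[ 0.49946546 -0.33956916  0.0036    ] 0.13216806587644067 0.043837283395098355 172.1858142356819 81.65799766994886
[ 0.41822689 -0.32842037  0.0036    ] [ 0.41955015 -0.32833923  0.0036    ]
shift [ 16.1   0.8 170.1] turn -0.0 heading 173.0 at [ 0.434  -0.331   0.2001] t 9.8
shift [ 16.1   0.8 179.1] turn -0.0 heading 173.0 at [ 0.434  -0.331   0.2001] t 9.8
```

```bash
python3 -m jog '[[0.2,18,1,50,0.017],[-0.1,18,1,100,0.017],[-0.3,18,1,140,0.017],[-0.3,18,1,160,0.017],[-0.3,18,1,172,0.017],[-0.3,18,1,178,0.017],[-0.3,18,1,180,0.017],[-0.3,18,1,180,0.017],[-0.3,18,1,180,0.017]]' 30
python3 -c "
from h import *
s,im,d=snap('wrist','w6');delta(.4163,-.3282,.020,172)"
```

```text
time_s: 10.7
ee_pos: [0.4165, -0.3292, 0.0207]
tool_rot: [0.07, 0.998, -0.001, 0.001]
contact_force: [-0.5, -1.0, 0.5]
width: 0.0304
shift [0.2 1.  0.6] turn -0.001 heading 171.93 at [ 0.4164 -0.3292  0.0206] t 10.75
```

View pics/w6.png

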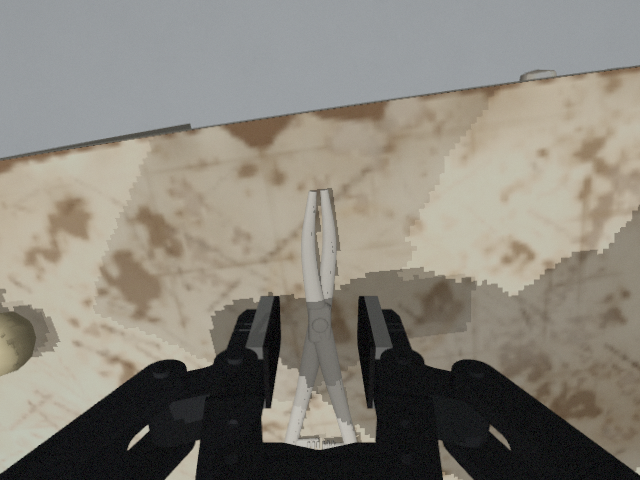

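```bash
python3 -c "
from h import *
s,im,d=load('w6');p=onz('wrist',[[319,326],[320,189]],.0036,s);print(p.round(4))
M=R.from_quat(s['tool_rot']).as_matrix()
print(((p-s['ee_pos'])@M*1e3).round(1))
print(proj('wrist',[s['ee_pos']+M@np.array(v) for v in ([0,0,.017],[.011,0,.017],[-.011,0,.017])],s))"
```

```text
[[ 0.4203 -0.3292  0.0036]
 [ 0.3674 -0.3213  0.0036]]
[[-3.7  0.6 17.1]
 [49.8  1.  16.9]]
[[317.53494323 317.48370988]
 [317.45461174 291.34824115]
 [317.61205674 342.45211493]]
```

```bash
python3 -m jog '[[-0.5,0,0,0,0],[-0.7,0,0,0,0],[-1,0,0,0,0],[-1,0,0,0,0],[-1,0,0,0,0],[-1,0,0,0,0],[-1,0,0,0,0]]' 30
python3 -m jog '[[-1,0,0,-10,0],[-1,0,0,-40,0],[-1,0,0,-90,0],[-1,0,0,-140,0],[-1,0,0,-190,0],[-1,0,0,-240,0],[-1,0,0,-260,0],[-1,0,0,-260,0]]'
python3 -c "
from h import *
s,im,d=snap('wrist','w7')"
```

```text
time_s: 11.45
ee_pos: [0.4157, -0.3288, 0.0196]
tool_rot: [0.07, 0.998, -0.0, 0.0]
contact_force: [-1.5, -0.1, 4.0]
width: 0.0076
time_s: 12.25
ee_pos: [0.4169, -0.3295, 0.2838]
tool_rot: [0.07, 0.998, -0.002, 0.003]
contact_force: [-0.3, 0.1, -0.5]
width: 0.0075
```

View pics/w7.png

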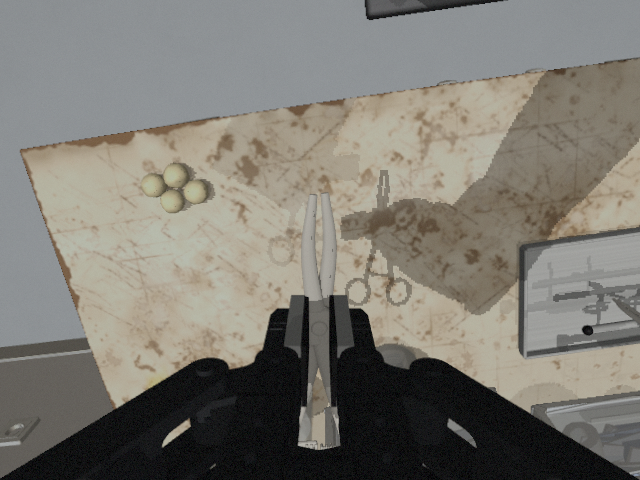

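```bash
python3 -c "
from h import *
delta(.41,.0375,.275,180.7)"
```

```text
shift [ 57.3 361.9   5.1] turn -0.153 heading 171.94 at [ 0.416  -0.3288  0.2809] t 12.3
```

```bash
python3 -m jog '[[-1,4,20,0,0],[-1,11,60,0,-0.02],[-1,19,100,0,-0.04],[-1,27,140,0,-0.06],[-1,33,180,0,-0.08],[-1,39,220,0,-0.1],[-1,44,260,0,-0.12],[-1,49,300,0,-0.14],[-1,53,330,0,-0.153],[-1,57,350,0,-0.153],[-1,57,360,3,-0.153],[-1,57,362,5,-0.153],[-1,57,362,5,-0.153],[-1,57,362,5,-0.153]]'
python3 -c "
from h import *
delta(.4615,.0377,.262,180.7)
s,im,d=snap('top','t8')
snap('scene','s8')
cv2.imwrite('pics/c8.png',cv2.resize(im[190:265,215:375],None,fx=5,fy=5,interpolation=cv2.INTER_CUBIC))
im=cv2.imread('pics/s8.png');cv2.imwrite('pics/c8s.png',cv2.resize(im[130:310,225:425],None,fx=3.3,fy=3.3,interpolation=cv2.INTER_CUBIC))
"
```

```text
time_s: 13.7
ee_pos: [0.4097, 0.037, 0.2737]
tool_rot: [-0.005, 1.0, -0.0, -0.001]
contact_force: [-0.3, 0.3, -0.5]
width: 0.0071
shift [-51.8   0.1  11.6] turn -0.001 heading -179.38 at [0.4097 0.037  0.2737] t 13.7
```

View pics/c8.png

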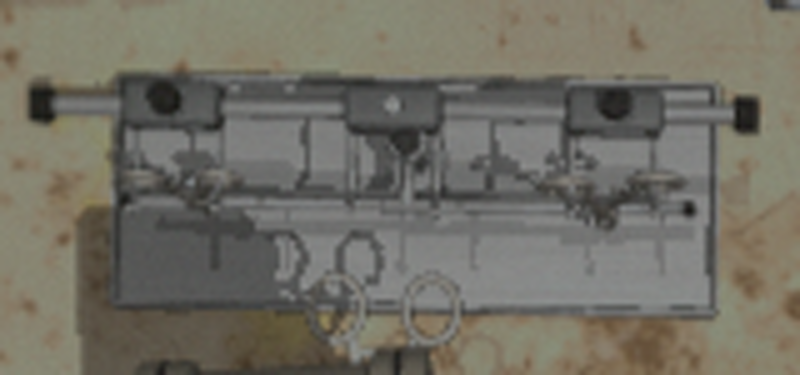

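View pics/c8s.png

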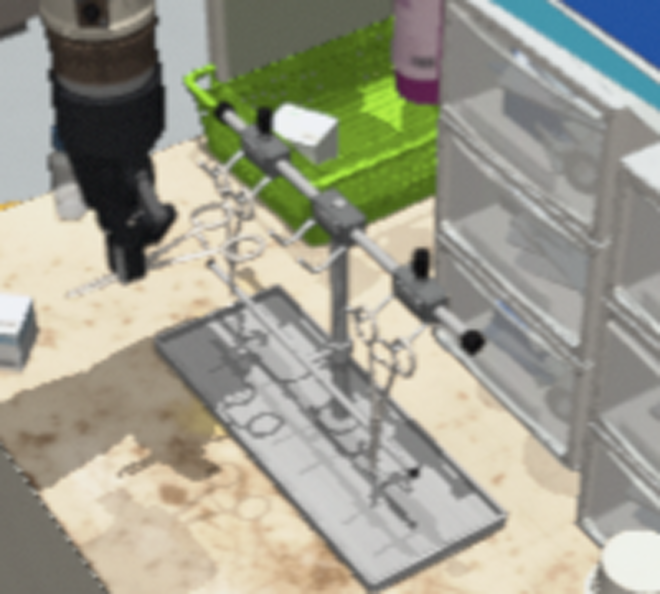

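Run:
```python
from h import *
c1=lambda l:[[215+(u+.5)/5-.5,190+(v+.5)/5-.5] for u,v in l]
cs=lambda l:[[225+(u+.5)/3.3-.5,130+(v+.5)/3.3-.5] for u,v in l]
r=onz("top",c1([(338,309),(432,309)]),.2577);print(r.round(4),r.mean(0),np.linalg.norm(r[0]-r[1]))
sc=onz("top",c1([(392,103)]),.241);print("screw",sc.round(4))
print("knobs",onz("top",c1([(163,98),(615,103)]),.264).round(4))
# prong tips as seen
print("tips",onz("top",c1([(352,205),(434,207)]),.22).round(4))
# triangulate
for a,b in (((338,309),(210,217)),((432,309),(243,246))):
    o1,d1=rays("top",c1([a]));o2,d2=rays("scene",cs([b])); A=np.c_[d1[0],-d2[0]];t=np.linalg.lstsq(A,o2-o1,rcond=None)[0]
    p,q=o1+d1[0]*t[0],o2+d2[0]*t[1];print("tri",((p+q)/2).round(4),np.linalg.norm(p-q).round(4))
print("pred rings", state()["ee_pos"]+R.from_quat(state()["tool_rot"]).as_matrix()@np.array([-.0835,0,.016]))
```

```text
[[0.4945 0.0599 0.2577]
 [0.4958 0.016  0.2577]] [0.49516578 0.03796471 0.2577    ] 0.0438591798680915
screw [[0.5944 0.039  0.241 ]]
knobs [[ 0.5907  0.1449  0.264 ]
 [ 0.594  -0.0666  0.264 ]]
tips [[0.5472 0.058  0.22  ]
 [0.5473 0.0184 0.22  ]]
tri [0.4936 0.0608 0.2543] 0.0026
tri [0.4952 0.0165 0.256 ] 0.0015
pred rings [0.49340632 0.03787881 0.25815068]
```

```bash
python3 -m jog '[[-1,-15,0,2,0],[-1,-30,0,6,0],[-1,-40,0,10,0],[-1,-48,0,12,0],[-1,-52,0,12,0],[-1,-52,0,12,0],[-1,-52,0,12,0]]'
python3 -c "
from h import *
s,im,d=snap('top','t9')
snap('scene','s9');print(s['ee_pos'])
cv2.imwrite('pics/c9.png',cv2.resize(im[195:255,265:325],None,fx=10,fy=10,interpolation=cv2.INTER_CUBIC))
im=cv2.imread('pics/s9.png');cv2.imwrite('pics/c9s.png',cv2.resize(im[160:250,260:380],None,fx=6,fy=6,interpolation=cv2.INTER_CUBIC))
"
```

```text
time_s: 14.5
ee_pos: [0.4616, 0.0385, 0.2624]
tool_rot: [-0.006, 1.0, -0.0, -0.0]
contact_force: [-0.1, 0.4, -0.8]
width: 0.0072
[0.46160761 0.038468   0.26239638]
```

View pics/c9.png

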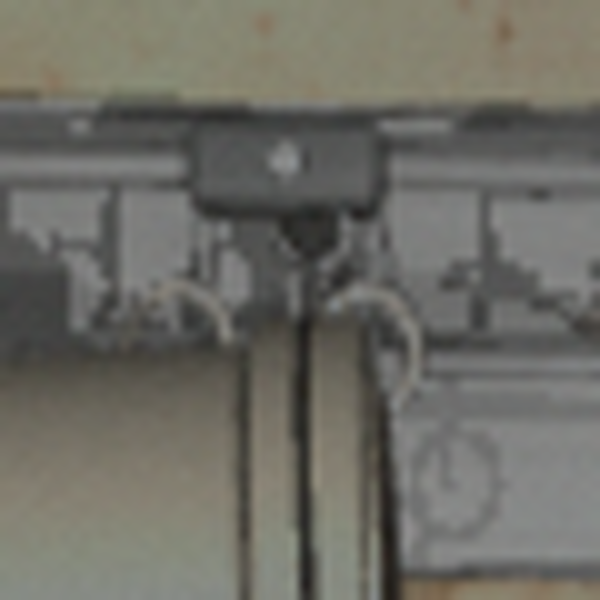

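View pics/c9s.png

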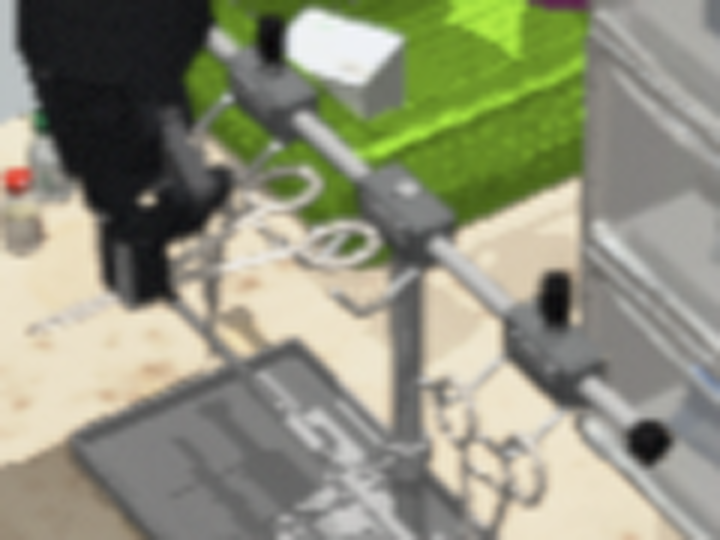

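```bash
python3 -m jog '[[-1,0,0,4,0],[-1,0,0,8,0],[-1,0,0,12,0],[-1,0,0,16,0],[-1,0,0,20,0],[-1,0,0,24,0],[-1,0,0,27,0],[-1,0,0,27,0]]'
python3 -c "
from h import *
s,im,d=snap('scene','s10');snap('top','t10')
cv2.imwrite('pics/c10s.png',cv2.resize(im[160:250,260:380],None,fx=6,fy=6,interpolation=cv2.INTER_CUBIC))
im=cv2.imread('pics/t10.png');cv2.imwrite('pics/c10.png',cv2.resize(im[195:255,265:325],None,fx=10,fy=10,interpolation=cv2.INTER_CUBIC))
"
```

```text
time_s: 15.4
ee_pos: [0.4616, 0.0385, 0.2347]
tool_rot: [-0.006, 1.0, -0.0, -0.001]
contact_force: [0.3, 0.2, 0.3]
width: 0.0075
```

View pics/c10s.png

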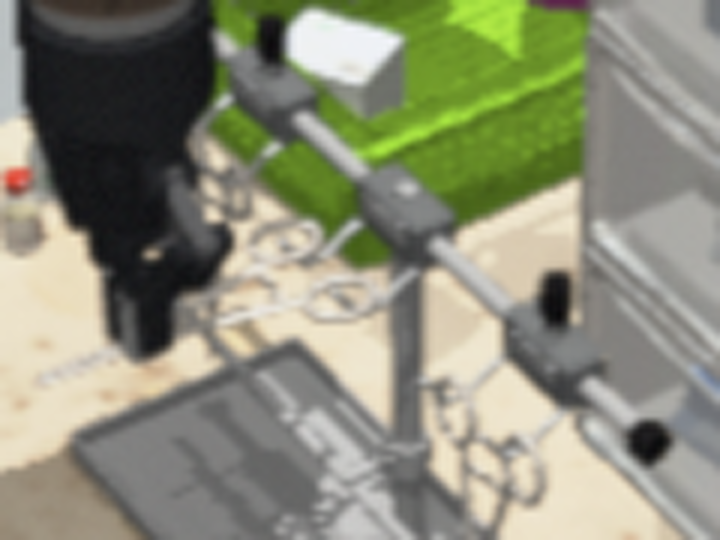

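View pics/c10.png

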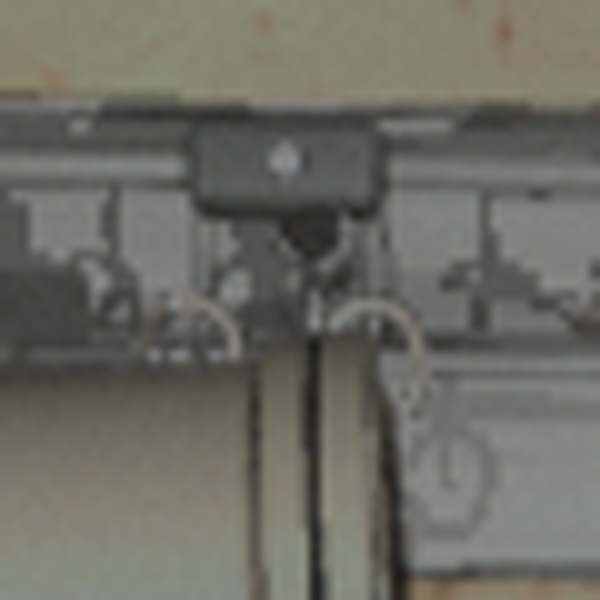

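```bash
python3 -m jog '[[-1,0,0,3,0],[-1,0,0,5,0],[-1,0,0,7,0],[-1,0,0,8,0],[-1,0,0,9,0],[-1,0,0,9,0]]' 20
python3 -c "
from h import *
s,im,d=snap('scene','s11')
cv2.imwrite('pics/c11s.png',cv2.resize(im[160:250,260:380],None,fx=6,fy=6,interpolation=cv2.INTER_CUBIC))
"
```

```text
time_s: 16.1
ee_pos: [0.4618, 0.0385, 0.2262]
tool_rot: [-0.006, 1.0, -0.0, -0.0]
contact_force: [0.3, -0.8, -1.0]
width: 0.0076
```

View pics/c11s.png

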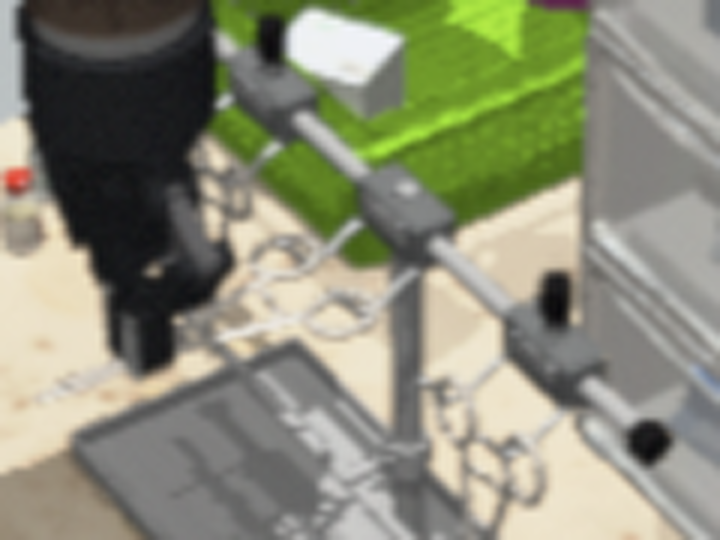

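```bash
python3 -m jog '[[-1,0,0,2,0],[-1,0,0,4,0],[-1,0,0,6,0],[-1,0,0,8,0],[-1,-0.5,0,10,0],[-1,-1,0,12,0],[-1,-1,0,12,0]]' 20
python3 -c "
from h import *
s,im,d=snap('scene','s12')
cv2.imwrite('pics/c12s.png',cv2.resize(im[160:250,260:380],None,fx=6,fy=6,interpolation=cv2.INTER_CUBIC))
"
```

```text
time_s: 16.85
ee_pos: [0.463, 0.0385, 0.2141]
tool_rot: [-0.006, 1.0, -0.0, 0.0]
contact_force: [-0.9, -0.2, 1.9]
width: 0.0075
```

View pics/c12s.png

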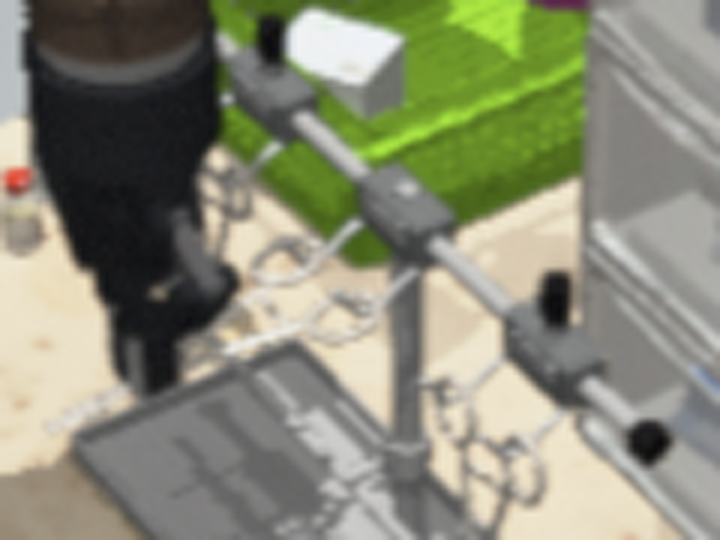

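```bash
python3 -m jog '[[-1,-0.5,0,3,0],[-1,-1,0,6,0],[-1,-1.5,0,9,0],[-1,-2.5,0,13,0],[-1,-3.5,0,17,0],[-1,-4.5,0,20,0],[-1,-5.5,0,23,0],[-1,-7,0,27,0],[-1,-8.5,0,30,0],[-1,-8.5,0,30,0]]' 20
python3 -c "
from h import *
s,im,d=snap('scene','s13')
cv2.imwrite('pics/c13s.png',cv2.resize(im[160:260,260:380],None,fx=6,fy=6,interpolation=cv2.INTER_CUBIC))
"
```

```text
time_s: 17.9
ee_pos: [0.4714, 0.0386, 0.1837]
tool_rot: [-0.006, 1.0, -0.0, -0.0]
contact_force: [-0.5, 0.1, 0.7]
width: 0.0077
```

View pics/c13s.png

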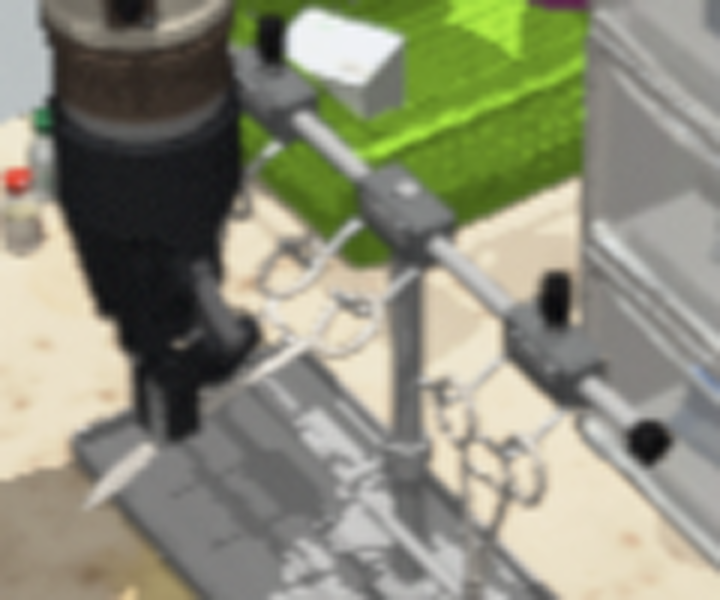

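```bash
python3 -m jog '[[-1,-1.5,0,3,0],[-1,-2.7,0,5.5,0],[-1,-4,0,8,0],[-1,-5.5,0,10.5,0],[-1,-7,0,13,0],[-1,-8.5,0,15,0],[-1,-10.5,0,18,0],[-1,-12,0,20,0],[-1,-14,0,22,0],[-1,-14,0,22,0]]' 20
python3 -c "
from h import *
s,im,d=snap('scene','s14')
cv2.imwrite('pics/c14s.png',cv2.resize(im[160:260,260:380],None,fx=6,fy=6,interpolation=cv2.INTER_CUBIC))
s,im,d=snap('wrist','w14')
"
```

```text
time_s: 18.95
ee_pos: [0.4855, 0.0388, 0.1619]
tool_rot: [-0.006, 1.0, -0.0, -0.0]
contact_force: [0.1, 0.3, -0.1]
width: 0.0075
```

View pics/c14s.png

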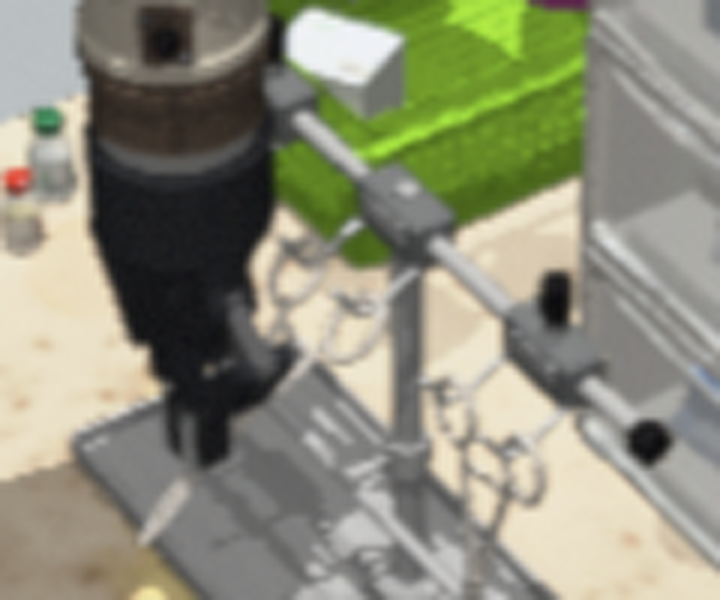

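View pics/w14.png

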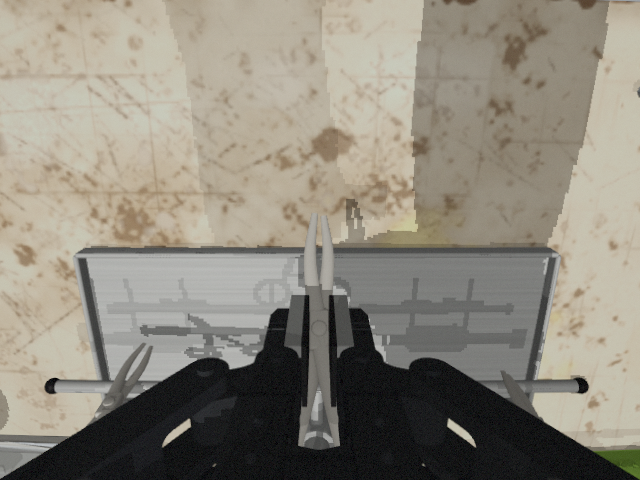

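```bash
python3 -m jog '[[-0.8,0,0,0,0],[-0.6,0,0,0,0],[-0.4,0,0,0,0],[-0.2,0,0,0,0],[-0.2,0,0,0,0],[-0.2,0,0,0,0],[-0.2,0,0,0,0]]' 20
python3 -c "
from h import *
s,im,d=snap('scene','s15')
cv2.imwrite('pics/c15s.png',cv2.resize(im[160:260,260:380],None,fx=6,fy=6,interpolation=cv2.INTER_CUBIC))
s,im,d=snap('wrist','w15')
"
```

```text
time_s: 19.75
ee_pos: [0.4854, 0.0388, 0.1623]
tool_rot: [-0.006, 1.0, 0.0, 0.0]
contact_force: [0.8, -0.0, -0.3]
width: 0.0341
```

View pics/c15s.png

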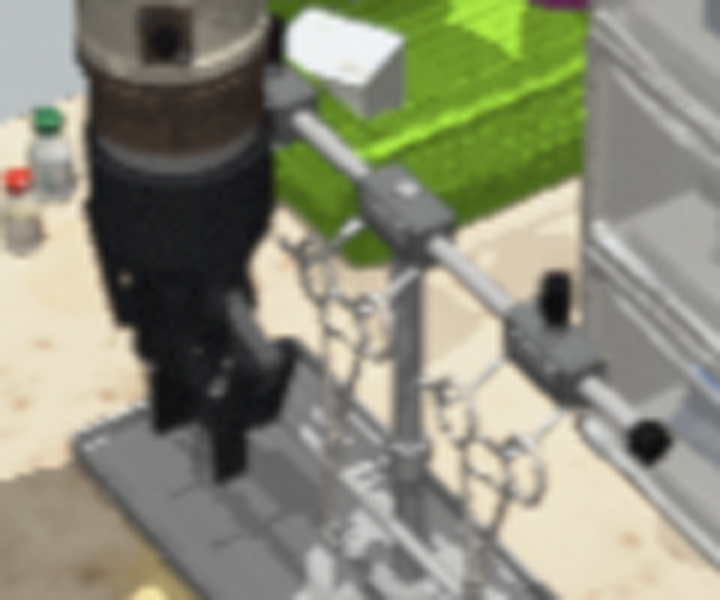

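View pics/w15.png

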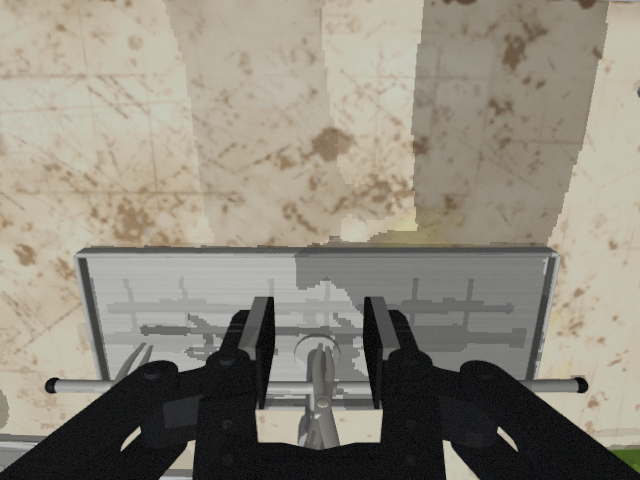

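```bash
python3 -m jog '[[-0.2,8,0,0,0],[-0.2,20,0,0,0],[-0.2,40,0,0,0],[-0.2,70,0,0,0],[-0.2,100,0,-10,0],[-0.2,120,0,-50,0],[-0.2,120,0,-100,0],[-0.2,120,0,-150,0],[-0.2,120,0,-190,0],[-0.2,120,0,-210,0],[-0.2,120,0,-210,0],[-0.2,120,0,-210,0]]'
python3 -c "
from h import *
s,im,d=snap('wrist','w16');s,im,d=snap('scene','s16')
cv2.imwrite('pics/c16s.png',cv2.resize(im[150:270,260:400],None,fx=5,fy=5,interpolation=cv2.INTER_CUBIC))
"
```

```text
time_s: 21.05
ee_pos: [0.3647, 0.0373, 0.372]
tool_rot: [-0.006, 1.0, 0.0, 0.0]
contact_force: [-0.9, 0.1, 0.2]
width: 0.034
```

View pics/c16s.png

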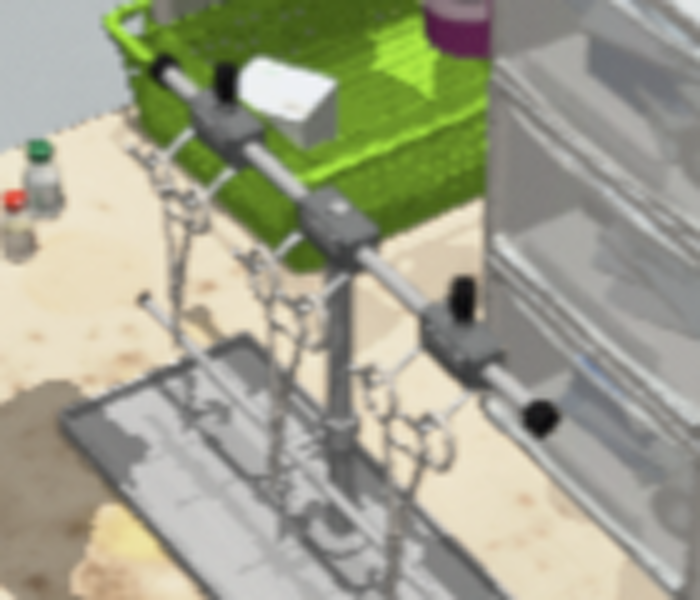

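View pics/w16.png

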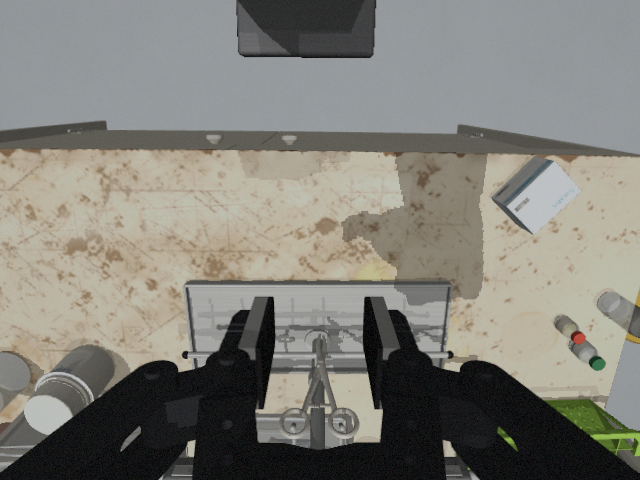

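```bash
python3 -m jog '[[-0.5,-40,0,-10,0],[-1,-90,0,-20,0],[-1,-130,0,-30,0],[-1,-150,0,-30,0],[-1,-150,0,-30,0],[-1,-150,0,-30,0]]'
python3 -c "
from h import *
s,im,d=snap('wrist','w17');s,im,d=load('w17')
cv2.imwrite('pics/c17.png',cv2.resize(im[150:360,120:520],None,fx=2,fy=2,interpolation=cv2.INTER_CUBIC))
print(s['ee_pos'])"
```

```text
time_s: 21.75
ee_pos: [0.5146, 0.0391, 0.4003]
tool_rot: [-0.006, 1.0, -0.0, -0.002]
contact_force: [-0.3, -1.3, 0.1]
width: 0.0005
[0.51462166 0.03912453 0.40032385]
```

View pics/c17.png

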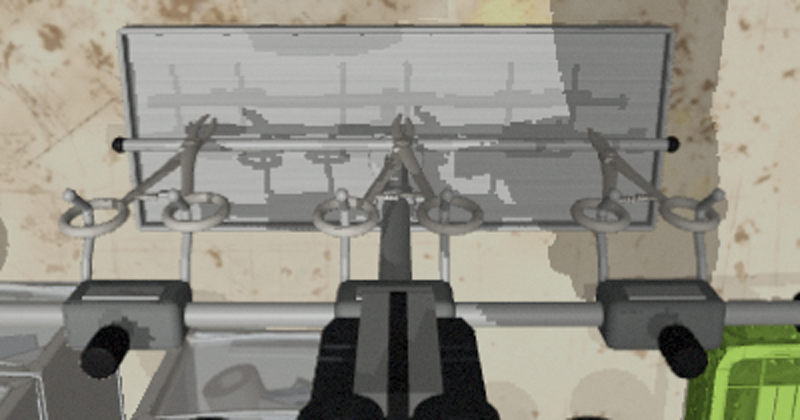

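```bash
python3 -c "
from workcell import *
print(hand_in())"
```

```text
the job is handed in; nothing more can be done
None
```

The job is done and handed in at about 22 s of the 62 s allowed. I got no verdict back.

- **Hangers:** I pushed each loaded hanger outwards by its knob with the closed fingers. The force at the wrist was about 2 to 4 N where I read it. Both knobs now stand about 106 mm from the middle, close to the end of the hangers' travel. The overshoot past my 102 mm target is harmless.
- **Haemostat:** I gripped it at the box joint, lowered both rings over the middle prongs and let it turn down about 40° in a light 20 N grip. Then I released it, and it swung the rest of the way on its own.
- **Last pictures:**
  - Both rings are on the middle prongs, with the jaws down at the rest bar.
  - There is roughly 37 mm of free air on one side and 39 mm on the other.
  - Both other instruments are still on their prongs. The pot and carton look undisturbed, and the robot is clear of everything.
- **Not fully checked:** I judged the seating height by eye and did not measure the 9 mm drop. The top and wrist cameras disagreed by about 2 mm in x, which is within their calibration.

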